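Level the phone holder and work its guarded vacuum pedal

ROBOT

A 6-joint arm with a two-finger parallel gripper is mounted at the origin on the work surface. World frame = base frame: x ahead of the robot, y to its left, z up, the work surface at z = 0. Lengths are in m, angles in rad, forces in N, time in s.
With the tool pointing down it reaches from about 0.275 to 0.825 m from the base axis. Payload 5.2 kg.
Tool frame: the origin (TCP) lies on the centre line of the jaws, within the pads' length; the fingertips stand 14 mm ahead of it and the grasp point (between the pads) lies 5 mm behind it; z points along the fingers, y is the line along which they close (so a half turn about z gives the same grasp; the last joint's range is limited). The gripper opens to 93 mm and grips with 3 to 60 N. Pads are 15 mm wide; open, the fingers measure 128 mm over their backs; the gripper's body (75 mm by 188 mm) begins 65 mm behind the grasp point.
Start: joints at [1.003, 0.259, 1.535, -0, 1.348, -0.203], TCP at [0.196, 0.514, 0.233] pointing down, gripper open.
Joint ranges: [-3.14, 3.14], [-0.91, 2.08], [0.19, 2.58], [-1.22, 4.36], [0.22, 2.71], [-3.12, 3.12]. Speed limits (rad/s): [2.57, 2.57, 3.14, 3.14, 3.14, 3.14].

INTERFACE

Orientations are given as a unit quaternion [x, y, z, w].
In Python, from bench import read_state, capture, camera_info, job_done gives the robot as it stands.
- The arm moves only by the tool drive_tool, never from a script. Its arguments are lists of equal length, an entry for each row: "jaw": the opening, from 0 (shut) to 1 (fully open); "slide": the shift along the tool's x, y, z scaled (see below), a list of three; "roll": the turn about the tool's z scaled (see below). A call has 1 to 10 rows; each row shifts and turns the commanded pose from where the row before left it, along the tool's axes as they then stand; what a row does not reach is not made up. The controller multiplies each number of a shift by 0.04 m and each number of a turn by 8 degrees. A row lasts 1/10 s, in which the tool goes at most 50 mm and 8.59 degrees, less where a joint would pass 70% of its speed; a pose out of reach is approached as far as the arm can. A call with a number of a shift or a turn outside -1 to 1 is refused whole. A call with a gripper value outside its range is refused whole. The fingers move at their own pace and stop on an object; "newtons" is the grip in N (left out, the last holds). Time passes only in rows, so rows that do not move let the fingers close. It gives the time, the measured TCP pose, the force, the opening and the grip force at its end, in the units of the state.
- read_state(): the state, without advancing time (a new reading comes with each control period).
- capture(name): name is "scene" or "top"; returns (picture, depth): 480x640x3 uint8, blue, green, red; 480x640 float32, m along the optical axis (not along the pixel's ray), 0 where there is no reading.
- camera_info(name): a dict with "K" (3x3 intrinsics, pixels), "origin" and "orientation" of the camera in the world. Camera axes: x right, y up, looking along -z (the intrinsics and any distortion apply to the point x, -y, -z); pixel columns grow to the right and rows downward; lengths in m; the calibration is good to about 2 mm. A picture is of the moment at which its call begins. camera_info takes no time and is no camera call.
- job_done(): hands the job in; it is judged then, once.
The state is a dict: "time_s": time; "joints": joint angles; "qvel": joint speeds; "tau": joint torques, N m; "eef_pos": TCP position; "ee_rot": TCP orientation; "wrist_force": force on the tool from outside, world axes, zero at the start; "torque": the same for the moment, N m; "finger_gap": finger opening in m; "grip_force": force on a finger pad.
Only numpy, scipy, OpenCV 4.12 (cv2) and the standard library are available. Lean on these libraries where they do the work, as an engineer would, in place of code of your own. Each camera call takes 0.05 s, during which the arm holds its last target. There are 200 camera calls.

TASK

Get the phone held down for repair: turn the holder's tilt screw until the platform with the phone sits level, and swing the guard bar over the vacuum pedal fully aside to its stop. Only then press the pedal with the gripper's fingers right down to its stop, hold it there for about a second and let it come back up. Leave the platform level and the guard aside, and do not shift or knock over the other things on the bench.

Things in the scene. Friction and masses are not known exactly. Their poses are not given: they have to be found in the camera images.
- holder: Phone holder fixed to the bench: white base plate 125 (its x) x 235 (its y) x 12 mm carrying a hinged aluminium platform with a black phone clipped on it, and an upright tilt screw with a black wing knob. Origin on the bench under the base (base spans y -105 to +130 mm); z up. The platform's hinge runs along x at y = -90 mm, 75 mm high; the screw stands at x = 0, y = +105 mm.
- platform (a joint): Tilt of the holder's platform (plate 90 x 182 x 8 mm, the phone's face up to 13 mm above the hinge height), rad: 0 = level, negative = its free edge (next to the screw) hangs low. It is geared to the screw: platform = 0.08 x tilt_screw. It starts 0.05 to 0.19 low.
- tilt_screw (a joint): Angle of the wing knob, rad, growing anticlockwise seen from above; 0 = platform level, and then the wing's long side is parallel to the platform's hinge (holder's x). Starts between -2.3 and -0.7; anticlockwise raises the free edge; it can be overturned (stops at -2.8 and +1.0). Friction about 0.12 N m; stays where left.
- screw_grip (a point): Point to grip on the axis of the wing knob, 114 mm above the bench. The wing is a black upright bar 64 long x 14 thick x 36 mm tall (92 to 128 mm above the bench); its long side is this point's x axis and turns with the knob.
- pedal_unit: Vacuum pedal fixed to the bench: dark steel base plate 170 (its x, from -90 to +80 mm) x 145 (its y, -60 to +85 mm) x 12 mm, with a steel pedal with ribbed rubber pad and a swing-aside guard bar above it. Origin on the bench; z up. The pedal's hinge runs along y at x = +60 mm, 45 mm high; its free end points to -x.
- pedal (a joint): Spring pedal (80 mm wide, 145 mm long), rad: 0 = up (free end about 75 mm high), grows as pressed; 0.24 = down on its stop, when the tread lies level with its top about 52 mm high. Takes about 4 N at the pad to start and 11 N at the stop; springs back.
- pedal_pad (a point): Point to press: top of the rubber pad, 110 mm from the hinge, on the pedal's centre line; 78 mm high when up, 52 mm when down; moves with the pedal.
- guard (a joint): Swing of the guard bar about its upright pin, rad, growing anticlockwise seen from above: 0 = across the pedal (bar points to the unit's -y), 1.6 = its stop, fully aside along the unit's +y side (bar points to +x). Starts at 0 to 0.35. Light friction (0.08 N m); stays where left.
- guard_post (a point): Middle of the black upright round post on the guard bar's free end: 16 mm across, 45 mm tall (98 to 143 mm above the bench), this point 124 mm high, 110 mm from the pin. The bar is flat aluminium, 138 x 46 x 8 mm, top 98 mm above the bench, and carries the post on top.
- guard_pivot (a point): On the axis of the guard's pin, on the bar's top, 98 mm above the bench (at x = -50, y = +70 mm of the pedal unit).
- spray_can: loose white spray can, 52 mm across, 190 mm tall, standing; origin at the underside's centre. Bystander: leave alone.
- alcohol_bottle: loose white bottle, 52 mm across, 150 mm tall, standing near the far side of the holder's screw; origin at the underside's centre. Bystander: leave alone.
- flux_jar: loose squat amber jar, 44 mm across, 50 mm tall, beside the pedal unit; origin at the underside's centre. Bystander: leave alone.
- screwdriver: loose screwdriver 160 mm long lying on the bench along its x axis, robot's side of the holder. Bystander: leave alone.
- spare_phone: loose black phone 146 x 72 x 9 mm lying flat; origin at the underside's centre. Bystander: leave alone.
- tip_cup: loose clear cup, 72 mm across, 70 mm tall, with sticks standing up to 126 mm; origin at the underside's centre. Bystander: leave alone.
- wrench: loose steel wrench 150 mm long lying flat. Bystander: leave alone.
Things that resemble listed ones, but are neither listed nor needed, are in the scene too. Leave any yellow look-alike of the pedal_unit alone.

How it is judged:
By the outcome, as a careful person would: the job done as asked, in the order asked, and still so for the second after the job is handed in, with the robot touching nothing.
It also fails if it takes over 72 s, if anything falls off the work surface, if the arm or the gripper's body presses on something with over 40 N, if the wrist force passes 120 N, or if a joint passes its speed limit or range.

## Working session

There is one attempt and no reset: what is moved stays moved. The work goes in short steps, Python scripts to look and compute and a tool call to move; the robot and the scene stay as the last step left them, time stands still between calls to the robot, and variables do not carry over. Pictures are saved under pics/ and viewed, at most 10 in all, crops included, and the job is handed in when it is done.

Besides the shell and the picture viewer there is one more tool, called after "Emit:" by a JSON object that holds its "op" and its "data", one argument or row to a line. drive_tool: Moves the arm, as the interface text tells. Its arguments: {"type":"object","properties":{"jaw":{"type":"array"},"slide":{"type":"array"},"roll":{"type":"array"},"newtons":{"type":"number"}},"required":["jaw","slide","roll"]}

```bash
mkdir -p pics; cat > h.py <<'E'
import numpy as np, cv2
from scipy.spatial.transform import Rotation as R
from bench import *
def cam(n):
    c=camera_info(n); q=c["orientation"]
    return np.array(c["K"]),np.array(c["origin"]),(R.from_quat(q).as_matrix() if np.array(q).size==4 else np.array(q)),c
def ray(n,u,v):
    K,o,M,c=cam(n); d=np.array(c.get("distortion",np.zeros(5)),float).ravel()
    p=cv2.undistortPoints(np.array([[[u,v]]],float),K,d)[0,0]
    return o,M@np.array([p[0],-p[1],-1])
def onz(n,u,v,z):
    o,d=ray(n,u,v); return o+d*(z-o[2])/d[2]
def cloud(n,D):
    K,o,M,c=cam(n); d=np.array(c.get("distortion",np.zeros(5)),float).ravel()
    v,u=np.mgrid[:480,:640]
    p=cv2.undistortPoints(np.stack([u,v],-1).reshape(-1,1,2).astype(float),K,d).reshape(480,640,2)
    P=np.stack([p[...,0],-p[...,1],-np.ones((480,640))],-1)*D[...,None]
    return P@M.T+o
E
python3 - <<'E'
from h import *
for n in("scene","top"):
    p,d=capture(n); cv2.imwrite(f"pics/{n}0.png",p); np.save(n+"0.npy",d); print(camera_info(n),(d>0).mean())
print(read_state())
E
```

```text
{'K': array([[465.55726034,   0.        , 326.50333433],
       [  0.        , 465.55726034, 230.20108979],
       [  0.        ,   0.        ,   1.        ]]), 'origin': array([ 1.39799493, -0.13993603,  0.71869262]), 'orientation': array([0.37005448, 0.29599562, 0.53958544, 0.69591223])} 0.9959016927083333
{'K': array([[438.43943283,   0.        , 324.30799307],
       [  0.        , 438.43943283, 239.10893883],
       [  0.        ,   0.        ,   1.        ]]), 'origin': array([0.38737732, 0.088777  , 0.99203778]), 'orientation': array([-0.0319417 ,  0.04755134,  0.7079227 , -0.7039631 ])} 0.9957877604166666
{'time_s': 0.1, 'joints': array([ 1.00320081e+00,  2.59266131e-01,  1.53593137e+00, -1.97997817e-05,
        1.34799866e+00, -2.02792441e-01]), 'qvel': array([-0.00184   , -0.00189497, -0.0025669 , -0.00150085,  0.00151191,
       -0.00192871]), 'tau': array([ 1.62068365e-03, -4.38214481e+01, -2.84641832e+01,  7.19936192e-02,
        3.62201873e-02, -5.70408156e-05]), 'eef_pos': array([0.19595408, 0.51342585, 0.23191993]), 'ee_rot': array([ 1.81389577e-01,  9.83410992e-01, -7.46628903e-04, -2.92302384e-04]), 'wrist_force': array([ 0.84636583, -0.6101572 ,  0.26907577]), 'torque': array([-0.00626625,  0.0119429 , -0.06287149]), 'grip_force': 0.0, 'finger_gap': 0.09283686252823062}
```

View pics/top0.png

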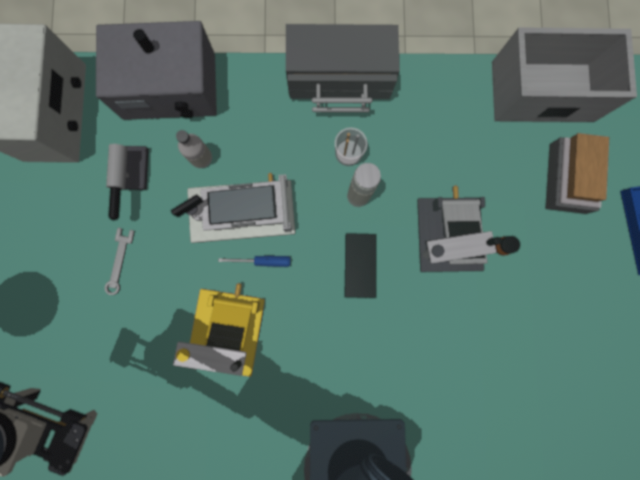

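View pics/scene0.png

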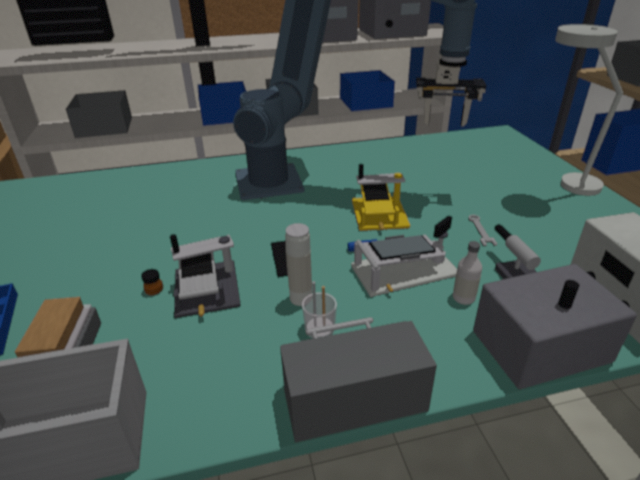

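Top view: the holder is at (242,210), with its black wing at (187,206) and the bottle at (192,150). The dark pedal unit is at (452,235), with its guard pin at (438,250) and its post at about (508,243), next to or above the amber jar.

Candidates:
- **Pedal unit:** dark one (452,235) or yellow look-alike (222,332). I choose the dark one.
- **Wing:** (187,206), or the heat-gun handle (115,200) or the box knob (143,40). I choose the one on the white holder.

Next I'll check this in one close crop.

```bash
python3 - <<'E'
from h import *
t=cv2.imread("pics/top0.png"); s=cv2.imread("pics/scene0.png")
f=lambda im,x,y,w,h:cv2.resize(im[y:y+h,x:x+w],(400,300),interpolation=cv2.INTER_CUBIC)
a=np.vstack([np.hstack([f(t,160,140,140,105),f(t,405,180,140,105)]),np.hstack([f(s,345,200,140,105),f(s,130,220,140,105)])])
cv2.imwrite("pics/crop0.png",a)
Pt=cloud("top",np.load("top0.npy")); Ps=cloud("scene",np.load("scene0.npy"))
print("bench z",Pt[300,320],Ps[200,200])
def rep(name,P,im,m):
    n,l,st,c=cv2.connectedComponentsWithStats(m.astype(np.uint8))
    for i in range(1,n):
        if st[i,4]>12: q=P[l==i]; print(name,c[i].round(1),st[i,4],"mean",q.mean(0).round(4),"min",q.min(0).round(3),"max",q.max(0).round(3))
for nm,P,im in(("top",Pt,t),("scene",Ps,s)):
    g=im.max(2)<45; Z=P[...,2]; X=P[...,0];Y=P[...,1]
    ws=(X>.38)&(X<.75)
    rep(nm+" wing",P,im,g&ws&(Y>.27)&(Y<.5)&(Z>.088)&(Z<.14))
    rep(nm+" post",P,im,g&ws&(Y<0)&(Y>-.4)&(Z>.102)&(Z<.16))
    rep(nm+" bar",P,im,(im.min(2)>90)&ws&(Y<0)&(Y>-.4)&(Z>.088)&(Z<.106))
E
```

```text
bench z [ 0.36197773  0.07701789 -0.00304334] [ 0.06703284 -0.22554602 -0.00148928]
top wing [188.7 206.7] 155 mean [0.5528 0.3411 0.1182] min [0.536 0.318 0.097] max [0.569 0.366 0.129]
top post [494.7 241. ] 63 mean [ 0.4789 -0.2689  0.134 ] min [ 0.474 -0.28   0.107] max [ 0.484 -0.264  0.144]
top bar [461.6 247.2] 1312 mean [ 0.4705 -0.215   0.0967] min [ 0.438 -0.285  0.088] max [ 0.502 -0.143  0.105]
scene wing [442.2 226.9] 204 mean [0.5665 0.3425 0.1148] min [0.545 0.319 0.092] max [0.581 0.37  0.128]
scene post [174.2 243.2] 89 mean [ 0.4863 -0.2708  0.1252] min [ 0.477 -0.277  0.104] max [ 0.492 -0.266  0.144]
scene bar [201.2 247.5] 613 mean [ 0.477  -0.2158  0.097 ] min [ 0.438 -0.281  0.09 ] max [ 0.508 -0.144  0.104]
```

View pics/crop0.png

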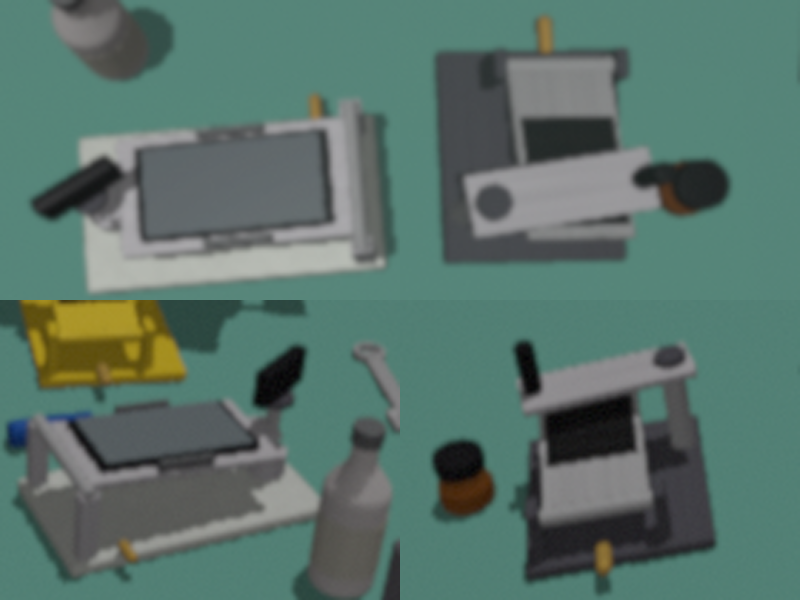

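The crop confirms both choices: the wing on the white holder at (188,206), and the dark pedal unit with its bar, post and pin cap. The jar stands separately, to the right of the post. Next I'll measure yaws and axes in both views.

```bash
cat >> h.py <<'E'
def rect(pts):
    (c,s,a)=cv2.minAreaRect((np.asarray(pts)[:,:2]*1000).astype(np.float32)); return np.round(c,1),np.round(s,1),round(a,2)
def pca(q):
    q=q[:,:2]; w,v=np.linalg.eigh(np.cov(q.T)); return np.degrees(np.arctan2(v[1,1],v[0,1]))
E
python3 - <<'E'
from h import *
for nm in("top","scene"):
    im=cv2.imread(f"pics/{nm}0.png"); P=cloud(nm,np.load(nm+"0.npy")); X,Y,Z=np.moveaxis(P,-1,0)
    hsv=cv2.cvtColor(im,cv2.COLOR_BGR2HSV); grey=hsv[...,1]<60
    def big(m):
        m=cv2.morphologyEx(m.astype(np.uint8),cv2.MORPH_OPEN,np.ones((2,2)))
        n,l,st,c=cv2.connectedComponentsWithStats(m); return l==1+np.argmax(st[1:,4])
    for k,m in dict(holder=grey&(Z>.006)&(Z<.019)&(X>.42)&(X<.65)&(Y>.08)&(Y<.4),
      pedal=grey&(Z>.006)&(Z<.019)&(X>.36)&(X<.62)&(Y>-.32)&(Y<-.08)).items():
        q=P[m]; print(nm,k,len(q),rect(q),"z",q[:,2].mean().round(4))
    m=big((im.max(2)<60)&(Z>.121)&(Z<.135)&(X>.5)&(X<.6)&(Y>.3)&(Y<.4)); print(nm,"wingtop",m.sum(),P[m].mean(0).round(4),pca(P[m]),rect(P[m]))
    m=big((im.max(2)<60)&(Z>.092)&(Z<.135)&(X>.5)&(X<.6)&(Y>.3)&(Y<.4)); print(nm,"wingall",m.sum(),P[m].mean(0).round(4),pca(P[m]),rect(P[m]))
    m=big((im.min(2)>90)&(Z>.090)&(Z<.104)&(X>.4)&(X<.55)&(Y<-.1)&(Y>-.32)); print(nm,"bar",m.sum(),pca(P[m]),rect(P[m]))
    m=(im.max(2)<60)&(Z>.125)&(Z<.15)&(X>.4)&(X<.55)&(Y<-.2)&(Y>-.32); print(nm,"posttop",m.sum(),np.median(P[m],0).round(4))
    for k,(a,b,c,d,z) in dict(jar=(.42,.56,-.36,-.25,.035),bottle=(.58,.72,.28,.42,.10),can=(.5,.66,-.07,.09,.17)).items():
        m=(X>a)&(X<b)&(Y>c)&(Y<d)&(Z>z)&((Z<.06)|(k!='jar')); print(nm,k,m.sum(),P[m].mean(0).round(3),P[m].max(0).round(3),P[m].min(0).round(3))
    m=grey&(im.min(2)<120)&(X>.5)&(X<.63)&(Y>.15)&(Y<.29)&(Z>.05)&(Z<.1); A=np.c_[P[m][:,:2],np.ones(m.sum())]; s=np.linalg.lstsq(A,P[m][:,2],rcond=None)[0]; print(nm,"plat slope",s)
E
```

```text
top holder 1748 (array([536. , 252.6]), array([180.8, 234.8]), 4.85) z 0.0111
top pedal 1692 (array([ 512.4, -233.1]), array([173.7, 171.7]), 1.15) z 0.0107
top wingtop 187 [0.5524 0.3426 0.1285] 73.73904292964436 (array([485.9, 217.7]), array([320.2,  52.8]), 61.98)
top wingall 286 [0.5522 0.3423 0.1185] 83.84141183132706 (array([486. , 217.6]), array([320.2,  53.1]), 61.98)
top bar 1298 99.98197032935093 (array([ 450.1, -116.4]), array([ 49.1, 426.3]), 10.43)
top posttop 63 [ 0.4783 -0.2691  0.1408]
top jar 423 [ 0.5   -0.315  0.05 ] [ 0.559 -0.25   0.06 ] [ 0.462 -0.36   0.035]
top bottle 371 [0.685 0.346 0.124] [0.708 0.37  0.152] [0.669 0.329 0.1  ]
top can 587 [ 0.596 -0.01   0.187] [0.623 0.013 0.194] [ 0.572 -0.037  0.17 ]
top plat slope [ 0.00386435 -0.0749428   0.09429376]
scene holder 2056 (array([572.2, 255.4]), array([134.8, 235.3]), 4.22) z 0.0109
scene pedal 1460 (array([ 522.4, -233.3]), array([193.4, 170.9]), 0.98) z 0.0112
scene wingtop 86 [0.5693 0.3442 0.127 ] 148.59776031345942 (array([877.5, 157. ]), array([  33.1, 1198.1]), 58.72)
scene wingall 224 [0.5645 0.3467 0.1102] 147.31360346922756 (array([877.3, 156.8]), array([  33.5, 1198.1]), 58.72)
scene bar 602 169.09776301234726 (array([ 859. , -208.6]), array([1078.3,  135.2]), 0.12)
scene posttop 49 [ 0.4857 -0.2708  0.1357]
scene jar 341 [ 0.506 -0.314  0.05 ] [ 0.56  -0.25   0.059] [ 0.463 -0.359  0.035]
scene bottle 358 [0.697 0.346 0.123] [0.714 0.367 0.151] [0.58  0.322 0.1  ]
scene can 425 [ 0.608 -0.012  0.184] [0.626 0.013 0.192] [ 0.574 -0.037  0.17 ]
scene plat slope [-0.08392432 -0.05612591  0.13904864]
```

```bash
python3 - <<'E'
from h import *
def big(m):
    n,l,st,c=cv2.connectedComponentsWithStats(m.astype(np.uint8)); return l==1+np.argmax(st[1:,4])
for nm in("top","scene"):
    im=cv2.imread(f"pics/{nm}0.png"); P=cloud(nm,np.load(nm+"0.npy")); X,Y,Z=np.moveaxis(P,-1,0)
    hsv=cv2.cvtColor(im,cv2.COLOR_BGR2HSV); grey=hsv[...,1]<70
    def box(a,b,c,d,e,f): return (X>a)&(X<b)&(Y>c)&(Y<d)&(Z>e)&(Z<f)
    def pr(k,m): q=P[m]; print(nm,k,m.sum(),q.mean(0).round(4),"pca",round(pca(q),1),rect(q))
    pr("holder",box(.48,.66,.1,.42,.006,.018)&grey)
    pr("holder-white",big(box(.48,.66,.1,.42,.004,.02)&(im.min(2)>120)))
    pr("pedal",box(.4,.62,-.29,-.1,.006,.018)&grey)
    pr("wing",big((im.max(2)<60)&box(.5,.6,.3,.4,.122,.135)))
    pr("wingall",big((im.max(2)<60)&box(.5,.6,.3,.4,.093,.135)))
    pr("bar",big((im.min(2)>80)&box(.4,.55,-.32,-.1,.09,.104)))
    pr("cap",big((im.max(2)<95)&box(.42,.5,-.2,-.13,.09,.12)))
    pr("post",(im.max(2)<60)&box(.4,.55,-.3,-.24,.137,.148))
    pr("platform",big((im.min(2)>60)&box(.48,.62,.12,.32,.055,.1)))
    pr("treadwhite",big(box(.42,.56,-.25,-.18,.03,.085)&(im.min(2)>80)))
    hing=big(box(.5,.64,.1,.2,.07,.1)&(im.min(2)>90)); pr("hinge",hing)
E
```

```text
top holder 1658 [0.5338 0.2589 0.0109] pca 93.9 (array([563.7, 255. ]), array([125.4, 234.7]), 4.8)
top holder-white 1222 [0.5157 0.2712 0.011 ] pca 90.9 (array([513.5, 255. ]), array([239.3,  58.4]), 85.34)
top pedal 1710 [ 0.5035 -0.1876  0.0107] pca -163.5 (array([ 510.8, -218.5]), array([172.8, 142. ]), 0.23)
top wing 179 [0.555  0.3456 0.1263] pca 121.8 (array([555.7, 345.6]), array([12.7, 58.4]), 31.64)
top wingall 287 [0.5539 0.3438 0.1205] pca 121.5 (array([555.8, 344.8]), array([13.1, 59.7]), 30.99)
top bar 1321 [ 0.4705 -0.2149  0.0967] pca 98.8 (array([ 470.7, -214.5]), array([ 46.1, 138.2]), 8.98)
top cap 99 [ 0.4636 -0.1625  0.1026] pca 94.5 (array([ 463.3, -162.4]), array([22.1, 21.3]), 52.63)
top post 49 [ 0.4786 -0.2713  0.1413] pca 99.2 (array([ 478.8, -271.1]), array([14.2, 13.5]), 70.11)
top platform 3460 [0.5628 0.2305 0.077 ] pca 94.6 (array([563.9, 231.9]), array([106.1, 179. ]), 2.25)
top treadwhite 404 [ 0.5384 -0.2163  0.0566] pca 131.2 (array([ 526.5, -221.2]), array([66.6, 57.6]), 0.68)
top hinge 1016 [0.5685 0.1707 0.0792] pca -177.9 (array([570.7, 174.2])
[... 480 characters left out ...]
426 0.115 ] pca 120.6 (array([561.4, 346. ]), array([12.5, 62.2]), 34.36)
scene bar 661 [ 0.4777 -0.2147  0.0968] pca 98.3 (array([ 472.9, -214.5]), array([ 49.9, 137.6]), 9.4)
scene cap 67 [ 0.4663 -0.1631  0.1026] pca 177.1 (array([ 463.6, -160.7]), array([23.1, 28. ]), 55.49)
scene post 22 [ 0.4843 -0.2711  0.1412] pca 159.3 (array([ 483.6, -272. ]), array([10.8, 11. ]), 19.15)
scene platform 919 [0.5636 0.2445 0.0787] pca 95.9 (array([559.5, 250. ]), array([ 78.5, 145.6]), 4.55)
scene treadwhite 333 [ 0.5407 -0.2181  0.0564] pca 118.5 (array([ 524.8, -220.8]), array([69.8, 56.8]), 0.43)
scene hinge 359 [0.5831 0.1625 0.0773] pca -169.1 (array([571.8, 170.6]), array([117.8,  51.2]), 4.22)
```

Measurements, with the two views agreeing to about 5 mm:
- **Holder:** yaw 4.8°. The screw axis is near (0.557, 0.3465), from both the base-plate rectangle and the wing. The wing lies at 121.7°, so the screw is at about −63° (−1.10 rad).
- **Pedal unit:** yaw about 0.4°. Guard pin (0.465, −0.1615), post (0.480, −0.271), so the guard is at about 0.14 rad.

I'll go to the knob first.

Emit:
{"op": "drive_tool", "data": {
  "jaw": [1, 1, 1, 1, 1, 1, 1, 1, 1, 1],
  "slide": [
    [-0.99, -0.07, 0],
    [-0.99, -0.07, 0],
    [-0.99, -0.07, 0],
    [-0.99, -0.07, 0],
    [-0.99, -0.07, 0],
    [-0.99, -0.07, 0],
    [-0.99, -0.07, 0],
    [-0.99, -0.07, 0],
    [-0.99, -0.07, 0],
    [-0.99, -0.07, 0]
  ],
  "roll": [0, 0, 0, 0, 0, 0, 0, 0, 0, 0],
  "newtons": 40
}}

```text
time_s: 1.1
eef_pos: [0.5573, 0.3454, 0.2321]
ee_rot: [0.181, 0.983, -0.0, -0.0]
wrist_force: [0.6, 0.1, 0.2]
finger_gap: 0.0929
grip_force: 0.0
```

Emit:
{"op": "drive_tool", "data": {
  "jaw": [1, 1, 1, 1, 1, 1],
  "slide": [
    [0, 0, 0],
    [0, 0, 0],
    [0, 0, 0],
    [0, 0, 0],
    [0, 0, 0],
    [0, 0, 0]
  ],
  "roll": [0.93, 0.93, 0.93, 0.93, 0.93, 0]
}}

```text
time_s: 1.7
eef_pos: [0.5559, 0.3463, 0.232]
ee_rot: [0.486, 0.874, -0.0, -0.0]
wrist_force: [-0.3, 0.1, 0.0]
finger_gap: 0.0928
grip_force: 0.0
```

```bash
cat >> h.py <<'E'
def go(x,y,z):
    s=read_state(); M=R.from_quat(s["ee_rot"]).as_matrix(); d=np.array([x,y,z])-s["eef_pos"]
    print("t",round(s["time_s"],2),"pos",s["eef_pos"].round(4),"yaxis",np.degrees(np.arctan2(M[1,1],M[0,1])).round(1),"units",(M.T@d/.04).round(3),"F",s["wrist_force"].round(1),"j",s["joints"].round(2),"gap",s["finger_gap"].round(4))
E
python3 -c "
from h import *
go(.557,.3465,.123)"
```

```text
Traceback (most recent call last):
  File "h.py", line 25, in go
    print("t",round(s["time_s"],2),"pos",s["eef_pos"].round(4),"yaxis",np.degrees(np.arctan2(M[1,1],M[0,1])).round(1),"units",(M.T@d/.04).round(3),"F",s["wrist_force"].round(1),"j",s["joints"].round(2),"gap",s["finger_gap"].round(4))
                                                                                                                                                                                                                ^^^^^^^^^^^^^^^^^^^^^
AttributeError: 'float' object has no attribute 'round'
```

Emit:
{"op": "drive_tool", "data": {
  "jaw": [1, 1, 1, 1, 1, 0, 0, 0, 0, 0],
  "slide": [
    [0, 0, 0.75],
    [0, 0, 0.75],
    [0, 0, 0.75],
    [0, 0, 0.75],
    [0, 0, 0],
    [0, 0, 0],
    [0, 0, 0],
    [0, 0, 0],
    [0, 0, 0],
    [0, 0, 0]
  ],
  "roll": [0, 0, 0, 0, 0, 0, 0, 0, 0, 0],
  "newtons": 40
}}

```text
time_s: 2.7
eef_pos: [0.5566, 0.3465, 0.1137]
ee_rot: [0.485, 0.874, 0.001, 0.001]
wrist_force: [0.7, 0.3, 0.5]
finger_gap: 0.0575
grip_force: 0.0
```

```bash
sed -i 's/s\["finger_gap"\].round(4)/round(s["finger_gap"],4),"grip",s["grip_force"]/' h.py
python3 -c "
from h import *
go(.557,.3465,.112)
p,d=capture('scene');q,e=capture('top')
f=lambda im,x,y:cv2.resize(im[y:y+105,x:x+140],(400,300),interpolation=cv2.INTER_CUBIC)
cv2.imwrite('pics/g1.png',np.hstack([f(q,130,150),f(p,360,180)]))"
```

```text
t 2.7 pos [0.5566 0.3465 0.1137] yaxis 31.9 units [-0.007  0.008  0.042] F [0.7 0.3 0.5] j [ 0.39  0.54  1.42 -0.    1.19 -0.17] gap 0.0575 grip 0.0
```

View pics/g1.png

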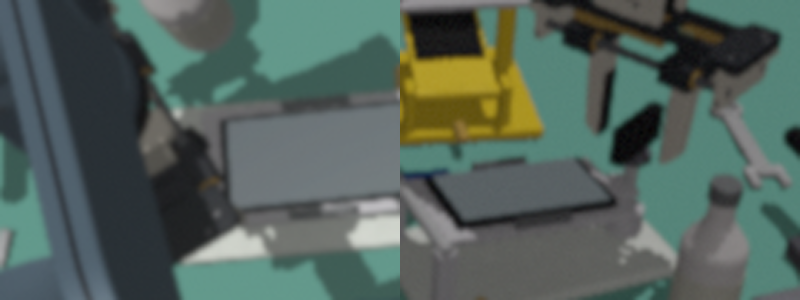

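The crop shows both fingers still closing, straddling the black wing (640,135 in the crop). I'll close fully.

Emit:
{"op": "drive_tool", "data": {
  "jaw": [0, 0, 0, 0, 0, 0, 0, 0, 0, 0],
  "slide": [
    [0, 0, 0],
    [0, 0, 0],
    [0, 0, 0],
    [0, 0, 0],
    [0, 0, 0],
    [0, 0, 0],
    [0, 0, 0],
    [0, 0, 0],
    [0, 0, 0],
    [0, 0, 0]
  ],
  "roll": [0, 0, 0, 0, 0, 0, 0, 0, 0, 0]
}}

```text
time_s: 3.8
eef_pos: [0.557, 0.3469, 0.1127]
ee_rot: [0.486, 0.874, 0.001, 0.001]
wrist_force: [5.1, 3.5, -3.1]
finger_gap: 0.0138
grip_force: 40.0
```

Emit:
{"op": "drive_tool", "data": {
  "jaw": [0, 0, 0, 0, 0, 0, 0, 0, 0, 0],
  "slide": [
    [0, 0, 0],
    [0, 0, 0],
    [0, 0, 0],
    [0, 0, 0],
    [0, 0, 0],
    [0, 0, 0],
    [0, 0, 0],
    [0, 0, 0],
    [0, 0, 0],
    [0, 0, 0]
  ],
  "roll": [-0.88, -0.88, -0.88, -0.88, -0.88, -0.88, -0.88, -0.88, -0.88, 0]
}}

```text
time_s: 4.8
eef_pos: [0.558, 0.3489, 0.1127]
ee_rot: [-0.048, 0.999, 0.002, 0.002]
wrist_force: [7.0, 9.7, -6.7]
finger_gap: 0.0137
grip_force: 40.0
```

```bash
python3 -c "
from h import *
go(.557,.3465,.112)"
```

```text
t 4.8 pos [0.558  0.3489 0.1127] yaxis 95.5 units [ 0.031 -0.059  0.017] F [ 7.   9.7 -6.7] j [ 0.39  0.54  1.42  0.    1.18 -1.28] gap 0.0137 grip 39.959778785705566
```

Emit:
{"op": "drive_tool", "data": {
  "jaw": [1, 1, 1, 1, 1, 1, 1, 1, 1, 1],
  "slide": [
    [0, 0, 0],
    [0, 0, 0],
    [0, 0, 0],
    [0, 0, 0],
    [0, 0, 0],
    [0, 0, 0],
    [0, 0, 0],
    [0, 0, 0],
    [0, 0, 0],
    [0, 0, 0]
  ],
  "roll": [0, 0, 0, 0, 0, 0, 0, 0, 0, 0]
}}

```text
time_s: 5.8
eef_pos: [0.5562, 0.3464, 0.1126]
ee_rot: [-0.046, 0.999, 0.0, -0.0]
wrist_force: [-0.9, -0.4, 0.4]
finger_gap: 0.0893
grip_force: 0.0
```

Emit:
{"op": "drive_tool", "data": {
  "jaw": [1, 1, 1, 1, 1, 1, 1, 1, 1],
  "slide": [
    [0, 0, -1],
    [0, 0, -1],
    [0, 0, -1],
    [0.8, 0, 0],
    [0.8, 0, 0],
    [0.8, 0, 0],
    [0.8, 0, 0],
    [0.8, 0, 0],
    [0, 0, 0]
  ],
  "roll": [0, 0, 0, 0, 0, 0, 0, 0, 0]
}}

```text
time_s: 6.7
eef_pos: [0.3931, 0.3315, 0.233]
ee_rot: [-0.047, 0.999, -0.0, -0.001]
wrist_force: [1.8, 0.7, -0.5]
finger_gap: 0.0928
grip_force: 0.0
```

```bash
cat > m.py <<'E'
from h import *
go(.557,.3465,.112)
def big(m):
    n,l,st,c=cv2.connectedComponentsWithStats(m.astype(np.uint8)); return l==1+np.argmax(st[1:,4])
for nm in("top","scene"):
    im,D=capture(nm); cv2.imwrite(f"pics/{nm}1.png",im); P=cloud(nm,D); X,Y,Z=np.moveaxis(P,-1,0)
    def box(a,b,c,d,e,f): return (X>a)&(X<b)&(Y>c)&(Y<d)&(Z>e)&(Z<f)
    for z in(.093,.122):
        q=P[big((im.max(2)<60)&box(.5,.62,.31,.39,z,.135))]; print(nm,len(q),q.mean(0).round(4),"pca",round(pca(q),1),rect(q))
    # phone face: plane in holder y
    q=P[box(.53,.6,.18,.29,.06,.11)]; a=np.radians(4.8); yh=q[:,:2]@[-np.sin(a),np.cos(a)]; xh=q[:,:2]@[np.cos(a),np.sin(a)]
    A=np.c_[xh,yh,np.ones(len(q))]; k=np.ones(len(q),bool)
    for _ in range(6):
        s=np.linalg.lstsq(A[k],q[k,2],rcond=None)[0]; k=abs(A@s-q[:,2])<.003
    print(nm,"slope x,y",s[:2].round(4),k.sum())
E
python3 m.py
```

```text
t 6.7 pos [0.3931 0.3315 0.233 ] yaxis 95.4 units [-4.121 -0.009  3.018] F [ 1.8  0.7 -0.5] j [ 0.48  0.19  1.62  0.    1.33 -1.18] gap 0.0928 grip 0.0
top 257 [0.5545 0.3436 0.1218] pca -173.2 (array([555. , 345.3]), array([61.3, 12.1]), 6.9)
top 177 [0.5546 0.3451 0.1265] pca -173.2 (array([555. , 345.5]), array([61.3, 11.8]), 6.78)
top slope x,y [0.007  0.0019] 1587
scene 255 [0.5648 0.3438 0.1144] pca -172.2 (array([560.7, 345.9]), array([61.4, 13.4]), 5.7)
scene 84 [0.5617 0.3453 0.1258] pca -174.0 (array([561.1, 345.6]), array([60.7, 12.4]), 5.41)
scene slope x,y [0.0015 0.0022] 754
```

The wing lies along the holder's x within about 1.5°, and the phone-face slope is about 0.002, so the platform is level. Next is the guard.

Emit:
{"op": "drive_tool", "data": {
  "jaw": [1, 1, 1, 1, 1, 1, 1, 1, 1, 1],
  "slide": [
    [-0.05, -0.95, 0],
    [-0.05, -0.95, 0],
    [-0.05, -0.95, 0],
    [-0.05, -0.95, 0],
    [-0.05, -0.95, 0],
    [-0.05, -0.95, 0],
    [-0.05, -0.95, 0],
    [-0.05, -0.95, 0],
    [-0.05, -0.95, 0],
    [-0.05, -0.95, 0]
  ],
  "roll": [0, 0, 0, 0, 0, 0, 0, 0, 0, 0],
  "newtons": 10
}}

```text
time_s: 7.8
eef_pos: [0.4528, -0.0476, 0.2329]
ee_rot: [-0.045, 0.999, -0.0, 0.001]
wrist_force: [1.2, 0.3, -1.0]
finger_gap: 0.0931
grip_force: 0.0
```

Emit:
{"op": "drive_tool", "data": {
  "jaw": [1, 1, 1, 1, 1, 1, 1],
  "slide": [
    [-0.05, -0.95, 0],
    [-0.05, -0.95, 0],
    [-0.05, -0.95, 0],
    [-0.05, -0.95, 0],
    [-0.05, -0.95, 0],
    [-0.05, -0.95, 0],
    [0, 0, 0]
  ],
  "roll": [0, 0, 0, 0, 0, 0, 0]
}}

```text
time_s: 8.5
eef_pos: [0.4853, -0.2769, 0.2319]
ee_rot: [-0.044, 0.999, -0.001, 0.0]
wrist_force: [-0.2, 0.3, -0.0]
finger_gap: 0.093
grip_force: 0.0
```

Emit:
{"op": "drive_tool", "data": {
  "jaw": [0.6, 0.6, 0.6, 0.6, 0.6, 0.6, 0.6, 0.6, 0.6, 0.6],
  "slide": [
    [0, 0, 0],
    [0, 0, 0],
    [0, 0, 0],
    [0, 0, 0],
    [0, 0, 0],
    [0, 0, 0],
    [0, 0, 0],
    [0, 0, 0],
    [0, 0, 0],
    [0, 0, 0]
  ],
  "roll": [1, 1, 1, 1, 1, 1, 1, 1, 1, 1]
}}

```text
time_s: 9.5
eef_pos: [0.4849, -0.271, 0.2325]
ee_rot: [0.609, 0.793, 0.0, -0.0]
wrist_force: [-0.3, 0.4, -0.3]
finger_gap: 0.0555
grip_force: 0.0
```

Emit:
{"op": "drive_tool", "data": {
  "jaw": [0.6, 0.6, 0.6],
  "slide": [
    [0, 0, 0],
    [0, 0, 0],
    [0, 0, 0]
  ],
  "roll": [0.8, 0.6, 0]
}}

```text
time_s: 9.8
eef_pos: [0.4848, -0.271, 0.2325]
ee_rot: [0.682, 0.731, 0.0, 0.0]
wrist_force: [0.6, 0.2, -0.1]
finger_gap: 0.0559
grip_force: 0.0
```

```bash
python3 -c "
from h import *
go(.481,-.271,.122)"
```

```text
t 9.8 pos [ 0.4848 -0.271   0.2325] yaxis 4.0 units [ 0.007 -0.095  2.763] F [ 0.6  0.2 -0.1] j [-0.71  0.27  1.52  0.    1.35 -0.78] gap 0.0559 grip 0.0
```

Emit:
{"op": "drive_tool", "data": {
  "jaw": [0.6, 0.6, 0.6, 0.6, 0.6, 0, 0, 0, 0, 0],
  "slide": [
    [0, -0.1, 0],
    [0, 0, 0.7],
    [0, 0, 0.7],
    [0, 0, 0.7],
    [0, 0, 0.65],
    [0, 0, 0],
    [0, 0, 0],
    [0, 0, 0],
    [0, 0, 0],
    [0, 0, 0]
  ],
  "roll": [0, 0, 0, 0, 0, 0, 0, 0, 0, 0],
  "newtons": 10
}}

```text
time_s: 10.8
eef_pos: [0.481, -0.2715, 0.1239]
ee_rot: [0.682, 0.732, 0.0, 0.001]
wrist_force: [0.2, 0.2, -0.1]
finger_gap: 0.0205
grip_force: 0.0
```

Emit:
{"op": "drive_tool", "data": {
  "jaw": [0, 0, 0, 0, 0],
  "slide": [
    [0, 0, 0],
    [0, 0, 0],
    [0, 0, 0],
    [0, 0, 0],
    [0, 0, 0]
  ],
  "roll": [0, 0, 0, 0, 0]
}}

```text
time_s: 11.3
eef_pos: [0.4808, -0.2715, 0.1235]
ee_rot: [0.682, 0.732, -0.0, 0.001]
wrist_force: [-0.3, 0.1, 5.5]
finger_gap: 0.0156
grip_force: 10.0
```

```bash
python3 - <<'E'
from h import *
go(.481,-.271,.122)
# arc rows, fixed tool yaw
s=read_state(); M=R.from_quat(s["ee_rot"]).as_matrix()
c=np.array([.4645,-.1615]); p=s["eef_pos"][:2]; r=np.hypot(*(p-c)); a0=np.arctan2(*(p-c)[::-1]); print("r",r,"a",np.degrees(a0))
a=np.linspace(a0,np.radians(4.5),20); q=np.c_[c[0]+.11*np.cos(a),c[1]+.11*np.sin(a),0*a]
print((np.diff(q,axis=0)@M/.04).round(2)[:,:2].tolist(), q[-1])
E
```

```text
t 11.3 pos [ 0.4808 -0.2715  0.1235] yaxis 4.1 units [0.011 0.006 0.038] F [-0.3  0.1  5.5] j [-0.72  0.36  1.68 -0.    1.1  -0.79] gap 0.0156 grip 10.001819282770157
r 0.11115415039940822 a -81.56718176723506
[[0.03, 0.22], [0.04, 0.21], [0.06, 0.21], [0.08, 0.2], [0.09, 0.2], [0.11, 0.19], [0.12, 0.18], [0.13, 0.17], [0.15, 0.16], [0.16, 0.15], [0.17, 0.13], [0.18, 0.12], [0.19, 0.11], [0.2, 0.09], [0.2, 0.07], [0.21, 0.06], [0.21, 0.04], [0.22, 0.02], [0.22, 0.01]] [ 0.57416091 -0.1528695   0.        ]
```

Emit:
{"op": "drive_tool", "data": {
  "jaw": [0, 0, 0, 0, 0, 0, 0, 0, 0, 0],
  "slide": [
    [0.03, 0.22, 0],
    [0.04, 0.21, 0],
    [0.06, 0.21, 0],
    [0.08, 0.2, 0],
    [0.09, 0.2, 0],
    [0.11, 0.19, 0],
    [0.12, 0.18, 0],
    [0.13, 0.17, 0],
    [0.15, 0.16, 0],
    [0.16, 0.15, 0]
  ],
  "roll": [0, 0, 0, 0, 0, 0, 0, 0, 0, 0]
}}

```text
time_s: 12.3
eef_pos: [0.5533, -0.2271, 0.1231]
ee_rot: [0.682, 0.732, -0.0, 0.0]
wrist_force: [-1.9, -1.2, 5.5]
finger_gap: 0.0157
grip_force: 10.0
```

Emit:
{"op": "drive_tool", "data": {
  "jaw": [0, 0, 0, 0, 0, 0, 0, 0, 0, 0],
  "slide": [
    [0.17, 0.13, 0],
    [0.18, 0.12, 0],
    [0.19, 0.11, 0],
    [0.2, 0.09, 0],
    [0.2, 0.07, 0],
    [0.21, 0.06, 0],
    [0.21, 0.04, 0],
    [0.22, 0.02, 0],
    [0.22, 0.01, 0],
    [0, 0, 0]
  ],
  "roll": [0, 0, 0, 0, 0, 0, 0, 0, 0, 0]
}}

```text
time_s: 13.3
eef_pos: [0.5723, -0.156, 0.1228]
ee_rot: [0.681, 0.732, -0.003, 0.001]
wrist_force: [-7.1, -9.8, 4.0]
finger_gap: 0.0156
grip_force: 10.0
```

```bash
python3 -c "
from h import *
go(.574,-.153,.122)"
```

```text
t 13.3 pos [ 0.5723 -0.156   0.1228] yaxis 4.1 units [0.071 0.047 0.02 ] F [-7.1 -9.8  4. ] j [-0.45  0.43  1.57 -0.01  1.14 -0.52] gap 0.0156 grip 10.000942200422287
```

The −10 N in y at the expected angle shows the guard is on its stop. I'll release, lift and check.

Emit:
{"op": "drive_tool", "data": {
  "jaw": [0.6, 0.6, 0.6, 0.6, 0.6, 0.6, 0.6, 0.6, 0.6, 0.6],
  "slide": [
    [0, 0, 0],
    [0, 0, 0],
    [0, 0, 0],
    [0, 0, 0],
    [0, 0, 0],
    [0, 0, -0.7],
    [0, 0, -0.7],
    [0, 0, -0.7],
    [0, 0, -0.7],
    [0, 0, 0]
  ],
  "roll": [0, 0, 0, 0, 0, 0, 0, 0, 0, 0]
}}

```text
time_s: 14.3
eef_pos: [0.5761, -0.1541, 0.2392]
ee_rot: [0.682, 0.732, 0.001, 0.004]
wrist_force: [0.2, -0.8, 0.2]
finger_gap: 0.0561
grip_force: 0.0
```

Emit:
{"op": "drive_tool", "data": {
  "jaw": [0, 0, 0, 0, 0, 0, 0, 0, 0, 0],
  "slide": [
    [-0.5, -0.5, 0],
    [-0.5, -0.5, 0],
    [-0.5, -0.5, 0],
    [-0.5, -0.5, 0],
    [0, -0.7, 0],
    [0, 0, 0],
    [0, 0, 0],
    [0, 0, 0],
    [0, 0, 0],
    [0, 0, 0]
  ],
  "roll": [0, 0, 0, 0, 0, 0, 0, 0, 0, 0]
}}

```text
time_s: 15.3
eef_pos: [0.4725, -0.2405, 0.2344]
ee_rot: [0.681, 0.732, 0.0, -0.0]
wrist_force: [-0.2, 0.2, 0.1]
finger_gap: 0.0004
grip_force: 0.0
```

```bash
python3 - <<'E'
from h import *
go(.466,-.2314,.1)
p,d=capture('scene');q,e=capture('top')
f=lambda im,x,y:cv2.resize(im[y:y+120,x:x+160],(400,300),interpolation=cv2.INTER_CUBIC)
cv2.imwrite('pics/g2.png',np.hstack([f(q,400,160),f(p,130,200)]))
for nm,im,D in(("top",q,e),("scene",p,d)):
    P=cloud(nm,D); X,Y,Z=np.moveaxis(P,-1,0)
    def box(a,b,c,d,e,f): return (X>a)&(X<b)&(Y>c)&(Y<d)&(Z>e)&(Z<f)
    for k,m in dict(bar=box(.43,.62,-.2,-.11,.09,.104)&(im.min(2)>70),post=box(.54,.62,-.2,-.1,.137,.148),pad=box(.42,.56,-.28,-.19,.04,.085)&(im.max(2)<60)).items():
        r=P[m]; print(nm,k,len(r),len(r)>5 and (r.mean(0).round(4),rect(r),r[:,2].min().round(3),r[:,2].max().round(3)))
E
```

```text
t 15.3 pos [ 0.4725 -0.2405  0.2344] yaxis 4.1 units [ 0.237 -0.145  3.361] F [-0.2  0.2  0.1] j [-0.68  0.22  1.58  0.    1.34 -0.75] gap 0.0004 grip 0.0
top bar 1383 (array([ 0.5112, -0.1603,  0.097 ]), (array([ 514.9, -161.4]), array([138. ,  47.4]), 2.31), np.float64(0.09), np.float64(0.104))
top post 54 (array([ 0.5721, -0.1585,  0.141 ]), (array([ 572.4, -158.8]), array([14.2, 14.6]), 46.11), np.float64(0.137), np.float64(0.145))
top pad 1114 (array([ 0.4893, -0.2335,  0.0718]), (array([ 489.7, -233.8]), array([80.6, 68.7]), 1.11), np.float64(0.059), np.float64(0.084))
scene bar 584 (array([ 0.5248, -0.161 ,  0.0971]), (array([ 517.1, -161. ]), array([141.7,  45.8]), 2.18), np.float64(0.09), np.float64(0.104))
scene post 40 (array([ 0.5759, -0.1585,  0.1409]), (array([ 573.6, -158.3]), array([15.1, 15.3]), 48.75), np.float64(0.137), np.float64(0.146))
scene pad 841 (array([ 0.4913, -0.2337,  0.0721]), (array([ 488.3, -234.1]), array([89.3, 68.8]), 0.2), np.float64(0.06), np.float64(0.084))
```

View pics/g2.png

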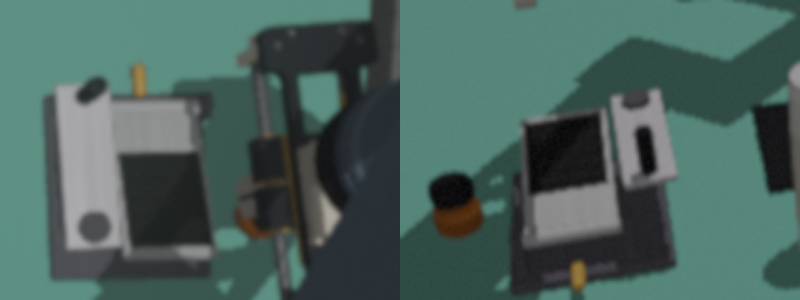

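The image shows the guard bar lying along the +y side, at 2.2° against the unit's ~0.4° (1.6 rad, its stop). The pad is clear, centred on y = −0.233, and the jar has not moved. Now I'll press.

Emit:
{"op": "drive_tool", "data": {
  "jaw": [0, 0, 0, 0, 0, 0],
  "slide": [
    [0.19, -0.15, 0],
    [0, 0, 0.8],
    [0, 0, 0.8],
    [0, 0, 0.8],
    [0, 0, 0.8],
    [0, 0, 0]
  ],
  "roll": [0, 0, 0, 0, 0, 0]
}}

```text
time_s: 16.0
eef_pos: [0.4624, -0.2311, 0.103]
ee_rot: [0.682, 0.732, -0.0, -0.004]
wrist_force: [-0.3, 0.8, 0.5]
finger_gap: 0.0005
grip_force: 0.0
```

Emit:
{"op": "drive_tool", "data": {
  "jaw": [0, 0, 0, 0, 0, 0, 0, 0],
  "slide": [
    [0, 0, 0.12],
    [0, 0, 0.12],
    [0, 0, 0.12],
    [0, 0, 0.12],
    [0, 0, 0.12],
    [0, 0, 0.12],
    [0, 0, 0.12],
    [0, 0, 0.12]
  ],
  "roll": [0, 0, 0, 0, 0, 0, 0, 0]
}}

```text
time_s: 16.8
eef_pos: [0.4642, -0.234, 0.0687]
ee_rot: [0.681, 0.732, -0.001, -0.001]
wrist_force: [-7.9, -0.2, 9.4]
finger_gap: 0.0008
grip_force: 4.6
```

Emit:
{"op": "drive_tool", "data": {
  "jaw": [0, 0, 0, 0],
  "slide": [
    [0, 0, 0.06],
    [0, 0, 0.06],
    [0, 0, 0.04],
    [0, 0, 0]
  ],
  "roll": [0, 0, 0, 0]
}}

```text
time_s: 17.2
eef_pos: [0.4641, -0.234, 0.0654]
ee_rot: [0.681, 0.732, -0.001, -0.0]
wrist_force: [-14.4, 3.5, 34.8]
finger_gap: 0.0007
grip_force: 17.5
```

35 N at a tip height of 51 mm means the pedal is on its stop. I'll hold, then release.

Emit:
{"op": "drive_tool", "data": {
  "jaw": [0, 0, 0, 0, 0, 0, 0, 0, 0, 0],
  "slide": [
    [0, 0, 0],
    [0, 0, 0],
    [0, 0, 0],
    [0, 0, 0],
    [0, 0, 0],
    [0, 0, 0],
    [0, 0, 0],
    [0, 0, 0],
    [0, 0, 0],
    [0, 0, 0]
  ],
  "roll": [0, 0, 0, 0, 0, 0, 0, 0, 0, 0]
}}

```text
time_s: 18.2
eef_pos: [0.4641, -0.234, 0.0654]
ee_rot: [0.681, 0.732, -0.001, 0.0]
wrist_force: [-13.9, 3.7, 34.6]
finger_gap: 0.0001
grip_force: 17.4
```

Emit:
{"op": "drive_tool", "data": {
  "jaw": [0, 0, 0, 0, 0, 0, 0, 0, 0, 0],
  "slide": [
    [0, 0, -0.15],
    [0, 0, -0.2],
    [0, 0, -0.2],
    [0, 0, -0.2],
    [0, 0, -0.2],
    [0, 0, -0.5],
    [0, 0, -0.7],
    [0, 0, -0.8],
    [0, 0, -0.8],
    [0, 0, -0.8]
  ],
  "roll": [0, 0, 0, 0, 0, 0, 0, 0, 0, 0]
}}

```text
time_s: 19.2
eef_pos: [0.4646, -0.2332, 0.2447]
ee_rot: [0.682, 0.732, -0.0, -0.001]
wrist_force: [-0.3, -1.7, 0.3]
finger_gap: 0.0008
grip_force: 0.0
```

Emit:
{"op": "drive_tool", "data": {
  "jaw": [0, 0, 0, 0, 0, 0],
  "slide": [
    [0, -0.7, 0],
    [0, -0.7, 0],
    [0, -0.7, 0],
    [0, 0, 0],
    [0, 0, 0],
    [0, 0, 0]
  ],
  "roll": [0, 0, 0, 0, 0, 0]
}}

```text
time_s: 19.8
eef_pos: [0.3821, -0.2397, 0.2438]
ee_rot: [0.682, 0.732, 0.0, 0.0]
wrist_force: [-0.2, -0.6, 0.6]
finger_gap: 0.0004
grip_force: 0.0
```

```bash
sed -i 's/top1/x/' m.py; python3 m.py; python3 - <<'E'
from h import *
for nm in("top","scene"):
    im,D=capture(nm); P=cloud(nm,D); X,Y,Z=np.moveaxis(P,-1,0)
    def box(a,b,c,d,e,f): return (X>a)&(X<b)&(Y>c)&(Y<d)&(Z>e)&(Z<f)
    for k,m in dict(bar=box(.43,.62,-.2,-.11,.09,.104)&(im.min(2)>70),pad=box(.42,.56,-.28,-.19,.04,.095)&(im.max(2)<60)).items():
        r=P[m]; print(nm,k,len(r),len(r)>5 and (rect(r),r[:,2].min().round(3),r[:,2].max().round(3)))
cv2.imwrite("pics/end.png",cv2.imread("pics/scene1.png"))
E
```

```text
t 19.8 pos [ 0.3821 -0.2397  0.2438] yaxis 4.1 units [14.308  5.398  3.299] F [-0.2 -0.6  0.6] j [-0.81  0.07  1.74  0.    1.33 -0.88] gap 0.0004 grip 0.0
top 263 [0.5546 0.3437 0.1218] pca -173.3 (array([555.1, 345.7]), array([60.8, 12.6]), 5.58)
top 182 [0.5558 0.3453 0.1264] pca -173.9 (array([555.2, 345.6]), array([60.9, 12.3]), 6.63)
top slope x,y [0.0024 0.0005] 1587
scene 256 [0.5648 0.3437 0.1142] pca -172.6 (array([561. , 345.2]), array([62.9, 13.1]), 4.56)
scene 84 [0.5619 0.3453 0.1258] pca -174.3 (array([561.3, 345.9]), array([62.4, 11.6]), 4.21)
scene slope x,y [0.0014 0.0001] 753
top bar 1374 ((array([ 514.9, -161.3]), array([137.8,  46.9]), 1.74), np.float64(0.09), np.float64(0.104))
top pad 1102 ((array([ 489.8, -233.7]), array([68.6, 77.7]), 89.72), np.float64(0.059), np.float64(0.084))
scene bar 583 ((array([ 517.6, -160.9]), array([140.3,  46. ]), 2.19), np.float64(0.09), np.float64(0.103))
scene pad 812 ((array([ 490.7, -234. ]), array([68.7, 84.4]), 89.96), np.float64(0.06), np.float64(0.083))
```

View pics/end.png

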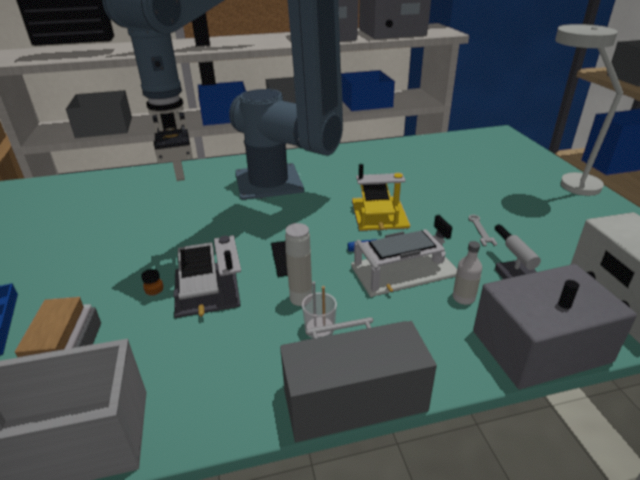

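The final view shows the platform level at (405,255), the guard aside at (228,255) and the pedal back up. Nothing else has moved.

```bash
python3 -c "
from bench import *
print(job_done())"
```

```text
the job is handed in; nothing more can be done
None
```

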